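# Put the electrolyte bottles back in their own cradles

## Robot

A 6-joint arm with a two-finger parallel gripper is mounted at the origin on the work surface. World frame = base frame: x ahead of the robot, y to its left, z up, the work surface at z = 0. Lengths are in m, angles in degrees, forces in N, time in s.
With the tool pointing down it reaches from about 0.375 to 0.9 m from the base axis. Payload 3.1 kg.
Tool frame: the origin (TCP) lies at the very end of the fingers, on their centre line; the grasp point (between the pads) lies 19 mm behind it (grasp_offset is the distance from the TCP to the grasp point, in m); z points along the fingers, y is the direction in which the jaws open and shut (so a half turn about z gives the same grasp; the last joint's range is limited). The gripper opens to 87 mm and grips with 3 to 60 N. Pads are 19 mm wide; open, the fingers measure 117 mm over their backs; the gripper's body (75 mm by 190 mm) begins 51 mm behind the grasp point.
Start: joints at [60.189, 30.224, 82.088, -0, 67.689, -10.227], TCP at [0.209, 0.589, 0.223] pointing down, gripper open.
Joint ranges: [-176.69, 176.69], [-43.24, 126.21], [12.49, 139.97], [-82, 262], [0, 151.66], [-163.58, 163.58]. Speed limits (degrees/s): [159.86, 159.86, 180, 180, 180, 180].

## Interface

Orientations are given as a 3x3 rotation matrix whose columns are the frame's x, y, z axes.
In Python, from rig import * gives the robot as it stands. The module is installed in compiled form; this text tells all that it offers.
- The arm moves only by the tool play_rows, never from a script. Its argument "plan" is a list that holds one entry, the list of rows, each a list of 7 numbers: the shift along the world's x, y, z each as a share of 5 cm, from -1 to 1, then the turn, a rotation vector about the world's x, y, z each as a share of pi rad, from -1 to 1, then the gripper's target within -1 to 1 (fully open at 1, half-way at 0, shut at -1). A call has 1 to 12 rows; each row shifts and turns the commanded pose from where the row before left it; what a row does not reach is not made up. A row lasts 1/10 s, in which the tool goes at most 50 mm and 8.59 degrees, less where a joint would pass 70% of its speed; a pose out of reach is approached as far as the arm can. A call with a number of a shift or a turn outside -1 to 1 is refused whole. A call with a gripper value outside its range is refused whole. The fingers move at their own pace and stop on an object; the grip force is fixed at half the most. Time passes only in rows, so rows that do not move let the fingers close. It gives the time, the measured TCP pose, the force and the opening at its end, in the units of the state.
- read_state(): the state, without advancing time (a new reading comes with each control period).
- capture(name): name is "scene" or "side" or "wrist"; returns the picture (480x640x3 uint8, red, green, blue); there is no depth.
- camera_params(name): a dict with "intrinsics" (3x3 intrinsics, pixels), "R" (3x3) and "t" (3): a world point X has camera coordinates R X + t; the wrist camera has in their place "mount" (4x4, takes a point from camera to tool coordinates, whose origin is the TCP and whose axes are the flange's). Camera axes: x right, y down, z forward; pixel columns grow to the right and rows downward; lengths in m; the calibration is good to about 2 mm. A picture is of the moment at which its call begins: read the wrist's pose just before it. camera_params takes no time and is no camera call.
- hand_in(): hands the job in, once; it reports no verdict.
The state is a dict: "time_s": time; "joint_positions": joint angles; "qvel": joint speeds; "tau": joint torques, N m; "position": TCP position; "tcp_rot": TCP orientation; "force": force on the tool from outside, world axes, zero at the start; "moment": the same for the moment, N m; "opening": opening from 0.0 (shut) to 1.0 (fully open).
Only numpy, scipy, OpenCV 4.12 (cv2) and the standard library are available. Lean on these libraries where they do the work, as an engineer would, in place of code of your own. Each camera call takes 0.05 s, during which the arm holds its last target. There are 200 camera calls.

## Task

The three electrolyte bottles on the bench of the fume hood stand in one another's cradles: rearrange them so that each stands upright, down on the floor of the cradle that matches its cap colour. A cradle takes only one bottle, and the empty white one is free for parking on the way. Keep the bottles upright, never stand one on the bare bench, and leave the little beaker and the flask among them undisturbed.

Things in the scene. Friction and masses are not known exactly. Their poses are not given: they have to be found in the camera images.
- red_bottle: Closed amber glass bottle with a red screw cap and a red band on its white label; upright. 108 mm tall in all, 120 to 220 g: body 50 mm diameter up to 62 mm, shoulder narrowing to 34 mm at 76 mm, cap 40 mm diameter from 80 to 108 mm (grip it there from above). Origin: centre of its underside; z up its axis. At the start it stands in a coloured cradle that is not its own.
- blue_bottle: Closed amber glass bottle with a blue screw cap and a blue band on its white label; upright. 108 mm tall in all, 120 to 220 g: body 50 mm diameter up to 62 mm, shoulder narrowing to 34 mm at 76 mm, cap 40 mm diameter from 80 to 108 mm (grip it there from above). Origin: centre of its underside; z up its axis. At the start it stands in a coloured cradle that is not its own.
- yellow_bottle: Closed amber glass bottle with a yellow screw cap and a yellow band on its white label; upright. 108 mm tall in all, 120 to 220 g: body 50 mm diameter up to 62 mm, shoulder narrowing to 34 mm at 76 mm, cap 40 mm diameter from 80 to 108 mm (grip it there from above). Origin: centre of its underside; z up its axis. At the start it stands in a coloured cradle that is not its own.
- red_cradle: Red round bottle cradle fixed to the bench: an open-topped cup 92 mm outside diameter, 26 mm high, bore 68 mm, floor 8 mm thick. Origin: centre of its underside, on the bench (z = 0); z up. A bottle standing in it has its underside 8 mm above this origin.
- blue_cradle: Blue round bottle cradle fixed to the bench: an open-topped cup 92 mm outside diameter, 26 mm high, bore 68 mm, floor 8 mm thick. Origin: centre of its underside, on the bench (z = 0); z up. A bottle standing in it has its underside 8 mm above this origin.
- yellow_cradle: Yellow round bottle cradle fixed to the bench: an open-topped cup 92 mm outside diameter, 26 mm high, bore 68 mm, floor 8 mm thick. Origin: centre of its underside, on the bench (z = 0); z up. A bottle standing in it has its underside 8 mm above this origin.
- white_cradle: White round bottle cradle fixed to the bench, the spare one, empty at the start: an open-topped cup 92 mm outside diameter, 26 mm high, bore 68 mm, floor 8 mm thick. Origin: centre of its underside, on the bench (z = 0); z up. A bottle standing in it has its underside 8 mm above this origin.
- beaker: Small empty clear glass beaker, 50 mm diameter, 62 mm tall, standing loose among the cradles; to be left alone. Origin: centre of its underside.
- flask: Small green glass conical flask with a black stopper, 50 mm diameter at the foot, 90 mm tall, standing loose among the cradles; to be left alone. Origin: centre of its underside.

How it is judged:
By the outcome, as a careful person would: the job done as asked, in the order asked, and still so for the second after the job is handed in, with the robot touching nothing.
It also fails if it takes over 102 s, if anything falls off the work surface, if the arm or the gripper's body presses on something with over 40 N, if the wrist force passes 120 N, or if a joint passes its speed limit or range.

## Working session

There is one attempt and no reset: what is moved stays moved. The work goes in short steps, Python scripts to look and compute and a tool call to move; the robot and the scene stay as the last step left them, time stands still between calls to the robot, and variables do not carry over. Pictures are saved under pics/ and viewed, about 12 in all and at most 16, crops included, and the job is handed in when it is done.

Besides the shell and the picture viewer there is one more tool, called after ">>>" as a command line: name --argument value ..., lists and objects as JSON in quotes. play_rows: Moves the arm, as the interface text tells. Its arguments: {"type":"object","properties":{"plan":{"type":"array"}},"required":["plan"]}

```bash
mkdir -p pics; cat > h.py <<'E'
from rig import *
import numpy as np, cv2
def save(n,im): cv2.imwrite(f'pics/{n}.png',im[:,:,::-1])
def cam(name,s=None):
    p=camera_params(name);K=np.array(p['intrinsics'])
    if 'mount' in p:
        M=np.array(p['mount']);T=np.eye(4);T[:3,:3]=s['tcp_rot'];T[:3,3]=s['position'];T=T@M
        R=T[:3,:3].T;t=-R@T[:3,3]
    else: R=np.array(p['R']);t=np.array(p['t'])
    return K,R,t
def ray(c,uv,z):
    K,R,t=c;d=R.T@np.linalg.inv(K)@np.array([uv[0],uv[1],1.]);o=-R.T@t
    return o+d*(z-o[2])/d[2]
def proj(c,X):
    K,R,t=c;p=K@(R@np.array(X)+t);return p[:2]/p[2]
E
python3 - <<'E'
from h import *
s=read_state();print({k:np.round(v,3).tolist() for k,v in s.items()})
for n in('scene','side','wrist'):
    s=read_state();im=capture(n);save(n+'0',im);c=cam(n,s);print(n,np.round(-c[1].T@c[2],3),np.round(c[1][2],2),c[0][0,0])
E
```

```text
{'time_s': 0.0, 'joint_positions': [60.187, 30.278, 82.158, -0.003, 67.687, -10.227], 'qvel': [-0.046, 0.036, 0.101, -0.045, 0.065, -0.022], 'tau': [-0.002, -44.005, -17.659, 0.063, 0.058, -0.0], 'position': [0.209, 0.588, 0.222], 'tcp_rot': [[-0.942, 0.335, -0.001], [0.335, 0.942, -0.002], [0.0, -0.002, -1.0]], 'force': [-0.389, -0.787, -0.083], 'moment': [-0.016, 0.028, -0.019], 'opening': 1.0}
scene [ 0.947 -0.228  0.599] [-0.56  0.29 -0.77] 441.1588949273382
side [0.201 0.419 0.627] [ 0.43 -0.52 -0.73] 579.6520491816809
wrist [0.139 0.615 0.383] [ 0.26 -0.09 -0.96] 426.8346262560654
```

View pics/scene0.png

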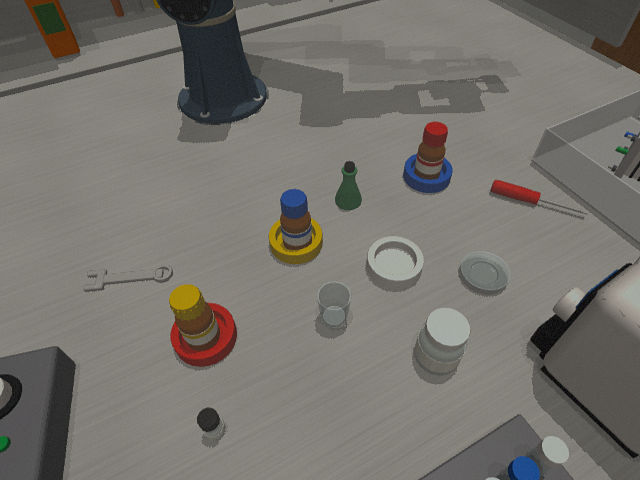

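View pics/side0.png

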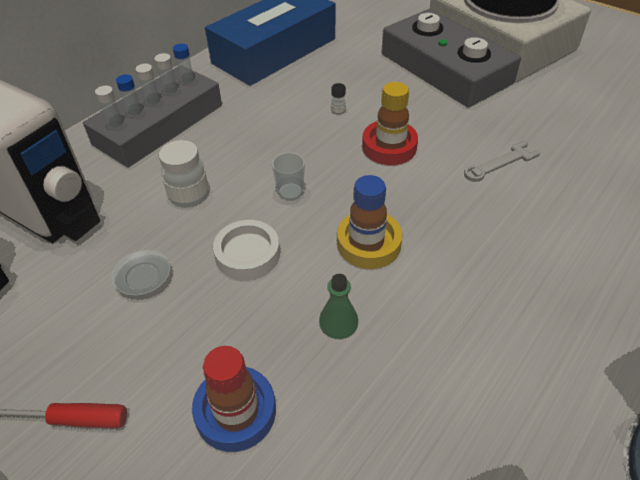

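The scene view shows the red bottle in the blue cradle (435,135 / 428,173), blue in yellow (294,205 / 296,240) and yellow in red (187,300 / 203,333). The white cradle is at (395,262), the beaker at (334,303) and the flask at (348,187). The side view agrees.

```bash
cat > m.py <<'E'
from h import *
def mask(im,col):
    h,s,v=[a.astype(int) for a in cv2.split(cv2.cvtColor(im,cv2.COLOR_RGB2HSV))]
    if col=='white': return ((s<30)&(v>165)).astype(np.uint8)
    if col=='green': return ((h>50)&(h<85)&(s>70)).astype(np.uint8)
    r={'red':(h<4)|(h>174),'blue':(h>105)&(h<125),'yellow':(h>20)&(h<30)}[col]
    return (r&(s>170)&(v>60)).astype(np.uint8)
def blobs(im,col,amin=300):
    cs,_=cv2.findContours(mask(im,col),cv2.RETR_EXTERNAL,cv2.CHAIN_APPROX_NONE)
    out=[]
    for c in cs:
        hl=cv2.convexHull(c);a=cv2.contourArea(hl)
        if a>amin:
            m=cv2.moments(hl);out.append((np.array([m['m10'],m['m01']])/m['m00'],a,cv2.boundingRect(hl)))
    return out
E
python3 - <<'E'
from m import *
for n in('scene','side'):
    im=cv2.imread(f'pics/{n}0.png')[:,:,::-1].copy();c=cam(n)
    for col in('red','blue','yellow','white','green'):
        for b in blobs(im,col): print(n,col,np.round(b[0]),int(b[1]),b[2],'cap',np.round(ray(c,b[0],.102)[:2],4),'crd',np.round(ray(c,b[0],.013)[:2],4))
for n,p in(('scene',(334,316)),('side',(290,191))):print('beaker',ray(cam(n),p,0.003))
for n,p in(('scene',(348,198)),('side',(339,322))):print('flask',ray(cam(n),p,0.01))
E
```

```text
scene red [203. 333.] 2627 (171, 303, 63, 58) cap [ 0.6415 -0.2425] crd [ 0.5867 -0.2452]
scene red [517. 191.] 427 (493, 181, 47, 22) cap [0.6442 0.2794] crd [0.59   0.3701]
scene blue [524. 469.] 554 (509, 456, 31, 24) cap [ 0.9484 -0.0049] crd [0.9486 0.035 ]
scene blue [428. 169.] 973 (405, 155, 47, 28) cap [0.5324 0.1882] crd [0.4581 0.2626]
scene yellow [187. 302.] 956 (169, 285, 36, 36) cap [ 0.5886 -0.2469] crd [ 0.5245 -0.2503]
scene yellow [295. 240.] 1933 (269, 219, 53, 45) cap [ 0.5631 -0.0749] crd [ 0.4944 -0.0475]
scene white [555. 449.] 501 (542, 436, 27, 27) cap [0.95   0.0375] crd [0.9505 0.0849]
scene white [448. 326.] 1207 (427, 308, 43, 38) cap [0.7825 0.0306] crd [0.753  0.0768]
scene white [630. 294.] 465 (617, 277, 23, 32) cap [0.86   0.2697] crd [0.8444 0.3587]
scene white [395. 258.] 1848 (368, 236, 56, 44) cap [0.6613 0.0338] crd [0.6101 0.0806]
scene green [348. 195.] 564 (335, 179, 26, 31) cap [0.5209 0.0396] crd [0.4445 0.0874]
scene green [49. 18.] 583 (33, 3, 33, 31) cap [-0.3985 -0.3   ] crd [-0.6393 -0.313 ]
side red [ 83. 414.] 1454 (45, 404, 76, 22)
[... 298 characters left out ...]
0501]
side yellow [395.  96.] 592 (383, 82, 26, 29) cap [ 0.5901 -0.2452] crd [ 0.656  -0.3578]
side white [245. 244.] 2454 (213, 220, 65, 49) cap [0.5637 0.1206] crd [0.6252 0.0699]
side white [178. 152.] 669 (159, 140, 38, 24) cap [0.7589 0.0532] crd [ 0.8535 -0.0089]
side white [ 16. 109.] 1297 (0, 84, 45, 53) cap [1.0363 0.1363] crd [1.1779 0.0884]
side white [271.  13.] 341 (248, 3, 47, 22) cap [ 0.9224 -0.328 ] crd [ 1.0446 -0.4547]
side green [341. 320.] 862 (324, 301, 33, 37) cap [0.407  0.1375] crd [0.4419 0.0897]
beaker [ 0.6514943  -0.05933596  0.003     ]
beaker [ 0.65235433 -0.05826038  0.003     ]
flask [0.44853171 0.08470332 0.01      ]
flask [0.44334592 0.09116848 0.01      ]
```

```bash
sed -i 's/(s>170)&(v>60)/(s>150)\&(v>25)/; s/(h>105)&(h<125)/(h>100)\&(h<130)/; s/v>165/v>148/' m.py
python3 - <<'E'
from m import *
for n in('scene','side'):
    im=cv2.imread(f'pics/{n}0.png')[:,:,::-1].copy();c=cam(n)
    for col in('red','blue','yellow','white'):
        for b in blobs(im,col): print(n,col,np.round(b[0]),int(b[1]),b[2],'cap',np.round(ray(c,b[0],.102)[:2],4),'crd',np.round(ray(c,b[0],.013)[:2],4),np.round(ray(c,b[0],.026)[:2],4))
    if n=='scene': pts=[(204,335),(428,175),(296,242),(395,261)]
E
```

```text
scene red [204. 335.] 2996 (171, 303, 64, 63) cap [ 0.6457 -0.2424] crd [ 0.5917 -0.245 ] [ 0.5996 -0.2446]
scene red [516. 192.] 571 (492, 180, 48, 24) cap [0.6445 0.276 ] crd [0.5903 0.3661] [0.5982 0.3529]
scene red [435. 134.] 445 (425, 122, 23, 25) cap [0.4626 0.257 ] crd [0.3759 0.3437] [0.3886 0.331 ]
scene blue [523. 469.] 581 (508, 456, 32, 24) cap [ 0.9481 -0.0052] crd [0.9482 0.0346] [0.9482 0.0288]
scene blue [293. 198.] 313 (281, 190, 25, 17) cap [ 0.4832 -0.0402] crd [ 0.4002 -0.0066] [ 0.4123 -0.0115]
scene blue [428. 169.] 1018 (405, 155, 47, 29) cap [0.533  0.1876] crd [0.4589 0.2619] [0.4697 0.2511]
scene yellow [187. 302.] 978 (169, 284, 37, 37) cap [ 0.5885 -0.2467] crd [ 0.5244 -0.2501] [ 0.5337 -0.2496]
scene yellow [295. 240.] 1974 (269, 218, 53, 46) cap [ 0.563  -0.0748] crd [ 0.4942 -0.0474] [ 0.5043 -0.0514]
scene white [555. 449.] 515 (542, 436, 27, 27) cap [0.95   0.0375] crd [0.9505 0.0849] [0.9504 0.078 ]
scene white [448. 326.] 1243 (427, 308, 43, 38) cap [0.7826 0.0306] crd [0.7531 0.0768] [0.7574 0.07  ]
scene white [628. 296.] 962 (611, 269, 29, 56) 
[... 3107 characters left out ...]
 48) cap [0.619  0.0509] crd [ 0.6899 -0.0115] [ 0.6796 -0.0024]
side white [ 56. 177.] 350 (44, 167, 27, 25) cap [0.8513 0.1906] crd [0.9615 0.1518] [0.9454 0.1575]
side white [437. 168.] 400 (418, 153, 36, 28) cap [ 0.452  -0.1388] crd [ 0.4946 -0.2334] [ 0.4883 -0.2196]
side white [178. 152.] 733 (159, 139, 39, 26) cap [0.7589 0.0529] crd [ 0.8535 -0.0092] [ 8.397e-01 -1.000e-04]
side white [414. 164.] 1160 (383, 130, 68, 59) cap [ 0.48   -0.1265] crd [ 0.5274 -0.2189] [ 0.5205 -0.2054]
side white [ 17. 110.] 1638 (0, 82, 48, 61) cap [1.0319 0.1363] crd [1.1727 0.0883] [1.1521 0.0953]
side white [271.  14.] 355 (248, 3, 47, 23) cap [ 0.9222 -0.3275] crd [ 1.0444 -0.454 ] [ 1.0265 -0.4355]
```

>>> play_rows --plan '[[[0.516,-0.664,0,0,0,0,1],[0.516,-0.664,0,0,0,0,1],[0.516,-0.664,0,0,0,0,1],[0.516,-0.664,0,0,0,0,1],[0.516,-0.664,0,0,0,0,1],[0.516,-0.664,0,0,0,0,1],[0.516,-0.664,0,0,0,0,1],[0.516,-0.664,0,0,0,0,1],[0.516,-0.664,0,0,0,0,1],[0.516,-0.664,0,0,0,0,1],[0,0,0,0,0,0,1],[0,0,0,0,0,0,1]]]'

```text
time_s: 1.35
position: [0.4677, 0.256, 0.2222]
tcp_rot: [[-0.941, 0.338, -0.001], [0.338, 0.941, 0.0], [0.001, -0.0, -1.0]]
force: [-0.4, 0.5, 0.3]
opening: 0.997
```

```bash
cat > look.py <<'E'
from m import *
import sys
s=read_state();im=capture('wrist');save(sys.argv[1],im);c=cam('wrist',s)
print(s['time_s'],np.round(s['position'],4),np.round(s['tcp_rot'],3).tolist(),s['opening'],np.round(s['force'],1))
for col in('red','blue','yellow','white'):
    for b in blobs(im,col,1500): print(col,np.round(b[0]),int(b[1]),b[2],'cap',np.round(ray(c,b[0],.102)[:2],4),'crd',np.round(ray(c,b[0],.013)[:2],4),np.round(ray(c,b[0],.026)[:2],4))
E
python3 look.py w1
```

```text
1.35 [0.4677 0.256  0.2222] [[-0.941, 0.338, -0.001], [0.338, 0.941, 0.0], [0.001, -0.0, -1.0]] 0.9971064962213485 [-0.4  0.5  0.3]
red [472. 288.] 2370 (430, 256, 86, 66) cap [0.5442 0.3441] crd [0.5905 0.3636] [0.5837 0.3607]
red [316. 226.] 3143 (285, 194, 63, 65) cap [0.4641 0.2554] crd [0.4851 0.247 ] [0.482  0.2482]
blue [318. 203.] 8460 (265, 151, 106, 102) cap [0.4491 0.2619] crd [0.4654 0.2555] [0.463  0.2564]
white [209. 400.] 2988 (171, 369, 73, 56) cap [0.5655 0.1308] crd [0.6185 0.0829] [0.6107 0.0899]
white [433. 247.] 2554 (382, 219, 106, 58) cap [0.5051 0.3262] crd [0.5391 0.3401] [0.5341 0.3381]
```

View pics/w1.png

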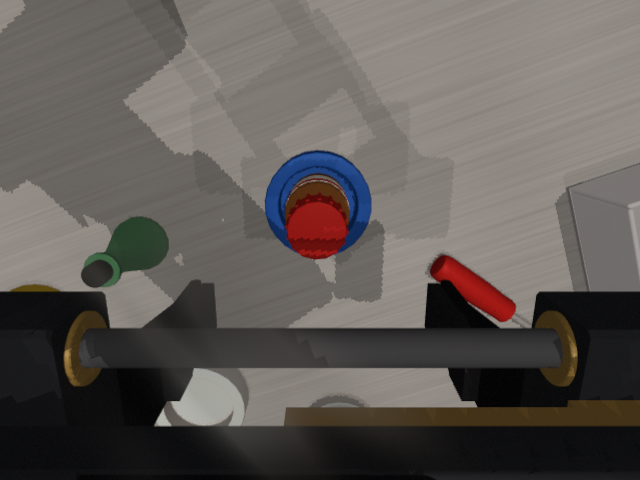

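The wrist view shows the red cap at (316,226) above the blue cradle at (318,203), centred along the jaw axis. The flask is at (130,245), clear of the fingers. Going down to grip.

>>> play_rows --plan '[[[-0.05,0,-0.45,0,0,0,1],[0,0,-0.5,0,0,0,1],[0,0,-0.5,0,0,0,1],[0,0,-0.5,0,0,0,1],[0,0,-0.5,0,0,0,1],[0,0,-0.3,0,0,0,1],[0,0,0,0,0,0,1],[0,0,0,0,0,0,-1],[0,0,0,0,0,0,-1],[0,0,0,0,0,0,-1],[0,0,0,0,0,0,-1],[0,0,0,0,0,0,-1]]]'

```text
time_s: 2.6
position: [0.4652, 0.2569, 0.0856]
tcp_rot: [[-0.942, 0.335, 0.001], [0.335, 0.942, 0.0], [-0.001, 0.001, -1.0]]
force: [0.2, 0.1, -0.4]
opening: 0.631
```

>>> play_rows --plan '[[[0,0,0,0,0,0,-1],[0,0,0,0,0,0,-1],[0,0,0,0,0,0,-1],[0,0,0,0,0,0,-1],[0,0,0,0,0,0,-1]]]'

```text
time_s: 3.1
position: [0.4649, 0.2567, 0.0851]
tcp_rot: [[-0.942, 0.335, -0.0], [0.335, 0.942, -0.0], [0.0, -0.0, -1.0]]
force: [0.5, -1.2, 1.7]
opening: 0.453
```

>>> play_rows --plan '[[[0,0,0.2,0,0,0,-1],[0,0,0.4,0,0,0,-1],[0,0,0.5,0,0,0,-1],[0,0,0.5,0,0,0,-1],[0,0,0.5,0,0,0,-1],[0,0,0.4,0,0,0,-1],[0,0,0.2,0,0,0,-1],[0,0,0,0,0,0,-1]]]'

```text
time_s: 3.9
position: [0.4657, 0.2572, 0.2215]
tcp_rot: [[-0.942, 0.335, 0.003], [0.335, 0.942, 0.001], [-0.003, 0.002, -1.0]]
force: [-0.5, -0.4, -1.1]
opening: 0.45
```

>>> play_rows --plan '[[[0.14,-0.18,0,0,0,0,-1],[0.3,-0.35,0,0,0,0,-1],[0.3,-0.35,0,0,0,0,-1],[0.3,-0.35,0,0,0,0,-1],[0.3,-0.35,0,0,0,0,-1],[0.3,-0.36,0,0,0,0,-1],[0.3,-0.36,0,0,0,0,-1],[0.3,-0.36,0,0,0,0,-1],[0.3,-0.36,0,0,0,0,-1],[0.3,-0.36,0,0,0,0,-1],[0.2,-0.25,0,0,0,0,-1],[0,0,0,0,0,0,-1]]]'

```text
time_s: 5.1
position: [0.6179, 0.073, 0.2186]
tcp_rot: [[-0.941, 0.338, -0.001], [0.338, 0.941, -0.001], [0.001, -0.001, -1.0]]
force: [-0.7, 0.4, -2.1]
opening: 0.452
```

```bash
python3 look.py w2 | cut -c1-200; python3 - <<'E'
from m import *
a=capture('scene');save('scene1',a);b=capture('side');save('side1',b)
save('pair1',np.hstack([a[90:380,120:520],b[60:350,120:520]]))
E
```

```text
5.1 [0.6179 0.073  0.2186] [[-0.941, 0.338, -0.001], [0.338, 0.941, -0.001], [0.001, -0.001, -1.0]] 0.4517865822048574 [-0.7  0.4 -2.1]
red [321. 298.] 6058 (265, 260, 114, 68) cap [0.6637 0.0579] crd [0.7008 0.0445] [0.6954 0.0465]
red [ 20. 289.] 3097 (0, 243, 47, 86) cap [ 0.5856 -0.1384] crd [ 0.5977 -0.2146] [ 0.5959 -0.2035]
red [315. 239.] 1671 (271, 224, 91, 30) cap [0.6215 0.069 ] crd [0.6451 0.0592] [0.6416 0.0606]
blue [ 77. 116.] 4742 (34, 81, 87, 70) cap [ 0.4956 -0.0441] crd [ 0.4789 -0.09  ] [ 0.4813 -0.0833]
yellow [134. 111.] 10648 (76, 52, 117, 119) cap [ 0.5049 -0.0091] crd [ 0.4912 -0.0439] [ 0.4932 -0.0388]
white [277. 391.] 1763 (242, 369, 71, 38) cap [0.7243 0.0011] crd [ 0.7808 -0.0304] [ 0.7725 -0.0258]
white [457. 150.] 115367 (209, 0, 431, 328) cap [0.5966 0.1745] crd [0.6122 0.1985] [0.6099 0.195 ]
white [ 68. 190.] 34898 (0, 0, 180, 327) cap [ 0.5352 -0.072 ] crd [ 0.5312 -0.1269] [ 0.5318 -0.1188]
```

View pics/pair1.png

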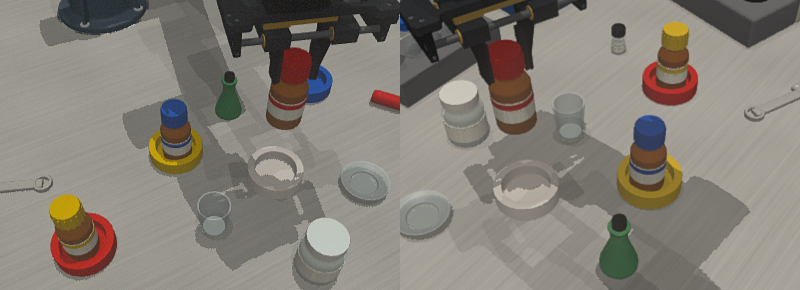

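The pair of views shows the red bottle held upright above the white cradle (cradle at (276,170) left, (525,190) right). Lowering it.

>>> play_rows --plan '[[[-0.01,0.05,-0.3,0,0,0,-1],[0,0,-0.4,0,0,0,-1],[0,0,-0.4,0,0,0,-1],[0,0,-0.4,0,0,0,-1],[0,0,-0.4,0,0,0,-1],[0,0,-0.2,0,0,0,-1],[0,0,-0.1,0,0,0,-1],[0,0,-0.1,0,0,0,-1],[0,0,-0.1,0,0,0,-1],[0,0,-0.1,0,0,0,-1],[0,0,-0.1,0,0,0,-1],[0,0,0,0,0,0,-1]]]'

```text
time_s: 6.45
position: [0.616, 0.0778, 0.0894]
tcp_rot: [[-0.942, 0.335, -0.001], [0.335, 0.942, 0.0], [0.001, -0.0, -1.0]]
force: [0.5, 0.4, -1.3]
opening: 0.453
```

>>> play_rows --plan '[[[0,0,-0.05,0,0,0,-1],[0,0,-0.04,0,0,0,-1],[0,0,0,0,0,0,-1],[0,0,0,0,0,0,0.2],[0,0,0,0,0,0,1],[0,0,0,0,0,0,1],[0,0,0,0,0,0,1],[0,0,0,0,0,0,1],[0,0,0,0,0,0,1],[0,0,0,0,0,0,1],[0,0,0,0,0,0,1]]]'

```text
time_s: 7.55
position: [0.6164, 0.0778, 0.0855]
tcp_rot: [[-0.942, 0.335, -0.0], [0.335, 0.942, -0.0], [0.0, -0.0, -1.0]]
force: [0.5, 0.5, -0.3]
opening: 0.99
```

>>> play_rows --plan '[[[0,0,0.4,0,0,0,1],[0,0,0.8,0,0,0,1],[0,0,0.8,0,0,0,1],[0,0,0.7,0,0,0,1],[-0.24,-0.24,0,0,0,0,1],[-0.45,-0.44,0,0,0,0,1],[-0.45,-0.44,0,0,0,0,1],[-0.45,-0.44,0,0,0,0,1],[-0.45,-0.44,0,0,0,0,1],[-0.44,-0.44,0,0,0,0,1],[0,0,0,0,0,0,1],[0,0,0,0,0,0,1]]]'

```text
time_s: 8.75
position: [0.4926, -0.0445, 0.2209]
tcp_rot: [[-0.942, 0.337, 0.001], [0.337, 0.942, 0.0], [-0.001, 0.0, -1.0]]
force: [0.3, 1.0, 0.3]
opening: 1.0
```

```bash
python3 look.py w3 | grep -v white
```

```text
8.75 [ 0.4926 -0.0445  0.2209] [[-0.942, 0.337, 0.001], [0.337, 0.942, 0.0], [-0.001, 0.0, -1.0]] 0.9998800791802078 [0.3 1.  0.3]
blue [321. 236.] 3147 (291, 203, 62, 66) cap [ 0.4963 -0.044 ] crd [ 0.5198 -0.0522] [ 0.5164 -0.051 ]
blue [620.  57.] 3809 (594, 0, 46, 110) cap [0.4514 0.1653] crd [0.4607 0.2236] [0.4594 0.2151]
yellow [318. 203.] 8345 (266, 152, 106, 101) cap [ 0.4744 -0.0385] crd [ 0.4909 -0.0449] [ 0.4885 -0.0439]
```

View pics/w3.png

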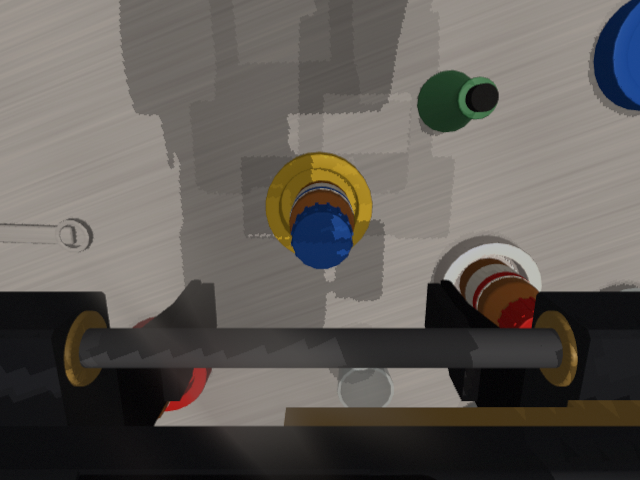

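Blue cap at (321,236), yellow cradle at (318,203): the bottle sits about 4 mm off centre. The red bottle stands in the white cradle at (495,285).

>>> play_rows --plan '[[[0.07,0,-0.4,0,0,0,1],[0,0,-0.5,0,0,0,1],[0,0,-0.5,0,0,0,1],[0,0,-0.5,0,0,0,1],[0,0,-0.5,0,0,0,1],[0,0,-0.3,0,0,0,1],[0,0,0,0,0,0,0],[0,0,0,0,0,0,-1],[0,0,0,0,0,0,-1],[0,0,0,0,0,0,-1],[0,0,0,0,0,0,-1],[0,0,0,0,0,0,-1]]]'

```text
time_s: 10.0
position: [0.4963, -0.0443, 0.0861]
tcp_rot: [[-0.942, 0.335, 0.001], [0.335, 0.942, -0.0], [-0.001, 0.0, -1.0]]
force: [-0.2, 1.1, -0.1]
opening: 0.539
```

>>> play_rows --plan '[[[0,0,0,0,0,0,-1],[0,0,0,0,0,0,-1],[0,0,0,0,0,0,-1],[0,0,0,0,0,0,-1],[0,0,0.2,0,0,0,-1],[0,0,0.4,0,0,0,-1],[0,0,0.5,0,0,0,-1],[0,0,0.5,0,0,0,-1],[0,0,0.5,0,0,0,-1],[0,0,0.4,0,0,0,-1],[0,0,0.2,0,0,0,-1],[0,0,0,0,0,0,-1]]]'

```text
time_s: 11.2
position: [0.4965, -0.0442, 0.2218]
tcp_rot: [[-0.942, 0.335, 0.003], [0.335, 0.942, -0.001], [-0.003, 0.0, -1.0]]
force: [-0.4, -0.3, -1.0]
opening: 0.45
```

>>> play_rows --plan '[[[-0.02,0.2,0,0,0,0,-1],[-0.04,0.4,0,0,0,0,-1],[-0.07,0.7,0,0,0,0,-1],[-0.07,0.7,0,0,0,0,-1],[-0.07,0.7,0,0,0,0,-1],[-0.07,0.7,0,0,0,0,-1],[-0.07,0.7,0,0,0,0,-1],[-0.07,0.7,0,0,0,0,-1],[-0.06,0.6,0,0,0,0,-1],[-0.04,0.4,0,0,0,0,-1],[-0.02,0.2,0,0,0,0,-1],[0,0,0,0,0,0,-1]]]'

```text
time_s: 12.4
position: [0.4647, 0.2568, 0.2193]
tcp_rot: [[-0.943, 0.333, -0.003], [0.333, 0.943, -0.001], [0.002, -0.002, -1.0]]
force: [-0.3, 1.0, -1.6]
opening: 0.456
```

>>> play_rows --plan '[[[0,0,-0.3,0,0,0,-1],[0,0,-0.4,0,0,0,-1],[0,0,-0.4,0,0,0,-1],[0,0,-0.4,0,0,0,-1],[0,0,-0.4,0,0,0,-1],[0,0,0,0,0,0,-1]]]'

```text
time_s: 13.0
position: [0.4638, 0.2539, 0.1229]
tcp_rot: [[-0.942, 0.337, -0.007], [0.337, 0.942, -0.003], [0.006, -0.005, -1.0]]
force: [-0.0, -0.8, -1.3]
opening: 0.45
```

```bash
python3 - <<'E'
from m import *
a=capture('scene');b=capture('side')
save('pair2',np.hstack([a[60:350,200:600],b[190:480,60:460]]));s=read_state();print(s['position'],s['force'])
E
```

```text
[0.46585534 0.25494134 0.12528481] [-1.05321617 -0.17302052 -0.74334404]
```

View pics/pair2.png

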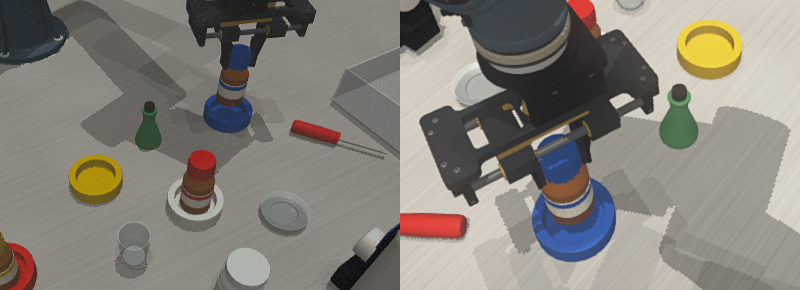

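The blue bottle is held upright, centred over the blue cradle ((228,115) left, (573,220) right). The flask and the beaker have not moved.

>>> play_rows --plan '[[[0,0,-0.2,0,0,0,-1],[0,0,-0.2,0,0,0,-1],[0,0,-0.15,0,0,0,-1],[0,0,-0.1,0,0,0,-1],[0,0,-0.1,0,0,0,-1],[0,0,0,0,0,0,-1],[0,0,0,0,0,0,-1]]]'

```text
time_s: 13.8
position: [0.466, 0.2559, 0.088]
tcp_rot: [[-0.942, 0.335, -0.0], [0.335, 0.942, -0.0], [0.0, -0.0, -1.0]]
force: [0.9, -0.4, -1.0]
opening: 0.452
```

>>> play_rows --plan '[[[0,0,-0.04,0,0,0,-1],[0,0,0,0,0,0,-1],[0,0,0,0,0,0,0.2],[0,0,0,0,0,0,1],[0,0,0,0,0,0,1],[0,0,0,0,0,0,1],[0,0,0,0,0,0,1],[0,0,0,0,0,0,1],[0,0,0,0,0,0,1],[0,0,0.5,0,0,0,1],[0,0,1,0,0,0,1],[0,0,1,0,0,0,1]]]'

```text
time_s: 15.0
position: [0.465, 0.2555, 0.2116]
tcp_rot: [[-0.942, 0.335, -0.003], [0.335, 0.942, -0.001], [0.003, -0.002, -1.0]]
force: [1.0, -0.1, 0.0]
opening: 1.0
```

>>> play_rows --plan '[[[0.1,-0.43,0.2,0,0,0,1],[0.22,-0.9,0,0,0,0,1],[0.22,-0.9,0,0,0,0,1],[0.22,-0.9,0,0,0,0,1],[0.22,-0.9,0,0,0,0,1],[0.22,-0.9,0,0,0,0,1],[0.22,-0.9,0,0,0,0,1],[0.22,-0.9,0,0,0,0,1],[0.22,-0.9,0,0,0,0,1],[0.22,-0.9,0,0,0,0,1],[0.22,-0.9,0,0,0,0,1],[0.16,-0.6,0,0,0,0,1]]]'

```text
time_s: 16.2
position: [0.5893, -0.2492, 0.2209]
tcp_rot: [[-0.941, 0.337, 0.001], [0.337, 0.941, -0.001], [-0.001, -0.001, -1.0]]
force: [0.4, 0.3, -0.1]
opening: 1.002
```

>>> play_rows --plan '[[[0,0,0,0,0,0,1],[0,0,0,0,0,0,1]]]'

```text
time_s: 16.4
position: [0.5884, -0.2459, 0.2204]
tcp_rot: [[-0.942, 0.337, -0.001], [0.337, 0.942, 0.001], [0.001, 0.001, -1.0]]
force: [0.1, 0.7, 0.4]
opening: 0.996
```

```bash
python3 look.py w4 | grep -v white
```

```text
16.4 [ 0.5884 -0.2459  0.2204] [[-0.942, 0.337, -0.001], [0.337, 0.942, 0.001], [0.001, 0.001, -1.0]] 0.9958253678606451 [0.1 0.7 0.4]
red [323. 204.] 8435 (270, 153, 107, 101) cap [ 0.5719 -0.2367] crd [ 0.5889 -0.242 ] [ 0.5864 -0.2412]
yellow [320. 233.] 3179 (290, 200, 62, 66) cap [ 0.5896 -0.2453] crd [ 0.6123 -0.2534] [ 0.609  -0.2522]
yellow [518.  30.] 7248 (457, 0, 131, 71) cap [ 0.5112 -0.0914] crd [ 0.5089 -0.0506] [ 0.5092 -0.0565]
```

View pics/w4.png

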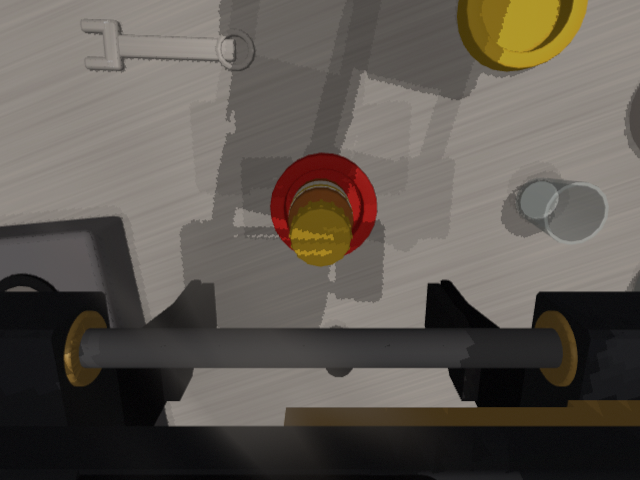

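Yellow cap at (320,233), red cradle at (323,204), beaker at (560,205) clear.

>>> play_rows --plan '[[[0.02,0,-0.4,0,0,0,1],[0,0,-0.5,0,0,0,1],[0,0,-0.5,0,0,0,1],[0,0,-0.5,0,0,0,1],[0,0,-0.5,0,0,0,1],[0,0,-0.3,0,0,0,1],[0,0,0,0,0,0,0],[0,0,0,0,0,0,-1],[0,0,0,0,0,0,-1],[0,0,0,0,0,0,-1],[0,0,0,0,0,0,-1],[0,0,0,0,0,0,-1]]]'

```text
time_s: 17.65
position: [0.5902, -0.2459, 0.0867]
tcp_rot: [[-0.942, 0.335, 0.001], [0.335, 0.942, -0.001], [-0.001, -0.0, -1.0]]
force: [0.2, 1.2, -0.6]
opening: 0.537
```

>>> play_rows --plan '[[[0,0,0,0,0,0,-1],[0,0,0,0,0,0,-1],[0,0,0,0,0,0,-1],[0,0,0,0,0,0,-1],[0,0,0.2,0,0,0,-1],[0,0,0.4,0,0,0,-1],[0,0,0.5,0,0,0,-1],[0,0,0.5,0,0,0,-1],[0,0,0.5,0,0,0,-1],[0,0,0.4,0,0,0,-1],[0,0,0.2,0,0,0,-1],[0,0,0,0,0,0,-1]]]'

```text
time_s: 18.85
position: [0.5906, -0.2459, 0.2226]
tcp_rot: [[-0.942, 0.335, 0.003], [0.335, 0.942, -0.001], [-0.003, -0.001, -1.0]]
force: [0.2, -0.0, -2.0]
opening: 0.45
```

>>> play_rows --plan '[[[-0.1,0.2,0,0,0,0,-1],[-0.2,0.4,0,0,0,0,-1],[-0.25,0.5,0,0,0,0,-1],[-0.25,0.5,0,0,0,0,-1],[-0.25,0.5,0,0,0,0,-1],[-0.25,0.5,0,0,0,0,-1],[-0.25,0.5,0,0,0,0,-1],[-0.2,0.45,0,0,0,0,-1],[-0.15,0.3,0,0,0,0,-1],[-0.07,0.18,0,0,0,0,-1],[0,0,0,0,0,0,-1],[0,0,0,0,0,0,-1]]]'

```text
time_s: 20.05
position: [0.4921, -0.0447, 0.221]
tcp_rot: [[-0.942, 0.335, 0.001], [0.335, 0.942, -0.001], [-0.001, -0.0, -1.0]]
force: [-0.3, -0.2, -1.9]
opening: 0.451
```

>>> play_rows --plan '[[[0,0,-0.3,0,0,0,-1],[0,0,-0.4,0,0,0,-1],[0,0,-0.4,0,0,0,-1],[0,0,-0.4,0,0,0,-1],[0,0,-0.4,0,0,0,-1],[0,0,0,0,0,0,-1],[0,0,0,0,0,0,-1]]]'

```text
time_s: 20.75
position: [0.4921, -0.045, 0.126]
tcp_rot: [[-0.942, 0.336, -0.0], [0.336, 0.942, -0.0], [0.0, -0.0, -1.0]]
force: [0.2, 1.2, -1.1]
opening: 0.449
```

```bash
python3 - <<'E'
from m import *
a=capture('scene');b=capture('side')
save('pair3',np.hstack([a[90:380,120:520],b[100:390,180:580]]));s=read_state();print(s['position'],s['force'])
E
```

```text
[ 0.49262799 -0.04491836  0.12691853] [-0.51385989 -0.95549983 -1.97608749]
```

View pics/pair3.png

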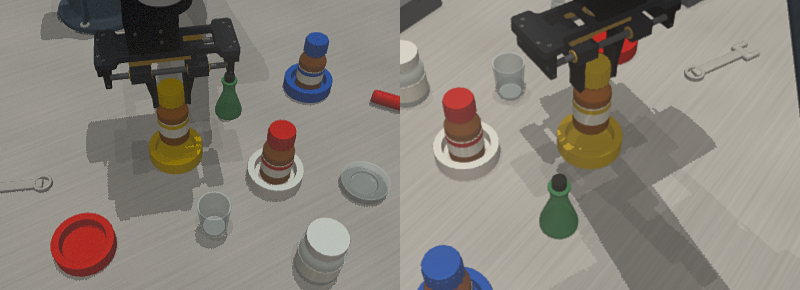

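Yellow is centred over the yellow cradle ((175,150) left, (590,140) right). Blue stands in blue and red in white. The gripper body passes well above the flask.

>>> play_rows --plan '[[[0,0,-0.2,0,0,0,-1],[0,0,-0.2,0,0,0,-1],[0,0,-0.15,0,0,0,-1],[0,0,-0.1,0,0,0,-1],[0,0,-0.1,0,0,0,-1],[0,0,-0.04,0,0,0,-1],[0,0,0,0,0,0,-1],[0,0,0,0,0,0,-1]]]'

```text
time_s: 21.65
position: [0.4916, -0.0442, 0.0866]
tcp_rot: [[-0.942, 0.335, 0.0], [0.335, 0.942, -0.0], [-0.0, 0.0, -1.0]]
force: [-0.5, -0.2, -1.3]
opening: 0.451
```

>>> play_rows --plan '[[[0,0,-0.02,0,0,0,-1],[0,0,0,0,0,0,-1],[0,0,0,0,0,0,0.2],[0,0,0,0,0,0,1],[0,0,0,0,0,0,1],[0,0,0,0,0,0,1],[0,0,0,0,0,0,1],[0,0,0,0,0,0,1],[0,0,0,0,0,0,1],[0,0,0.6,0,0,0,1],[0,0,1,0,0,0,1],[0,0,1.1,0,0,0,1]]]'

```text
out of range; nothing moved
```

>>> play_rows --plan '[[[0,0,-0.02,0,0,0,-1],[0,0,0,0,0,0,-1],[0,0,0,0,0,0,0.2],[0,0,0,0,0,0,1],[0,0,0,0,0,0,1],[0,0,0,0,0,0,1],[0,0,0,0,0,0,1],[0,0,0,0,0,0,1],[0,0,0,0,0,0,1],[0,0,0.7,0,0,0,1],[0,0,1,0,0,0,1],[0,0,1,0,0,0,1]]]'

```text
time_s: 22.85
position: [0.4907, -0.044, 0.2214]
tcp_rot: [[-0.942, 0.335, -0.002], [0.335, 0.942, 0.001], [0.003, -0.0, -1.0]]
force: [1.2, -0.6, -0.0]
opening: 0.997
```

>>> play_rows --plan '[[[0.25,0.24,0,0,0,0,1],[0.45,0.44,0,0,0,0,1],[0.45,0.44,0,0,0,0,1],[0.45,0.44,0,0,0,0,1],[0.45,0.44,0,0,0,0,1],[0.45,0.42,0,0,0,0,1],[0,0,0,0,0,0,1],[0,0,0,0,0,0,1]]]'

```text
time_s: 23.65
position: [0.6159, 0.0772, 0.2199]
tcp_rot: [[-0.943, 0.334, -0.002], [0.334, 0.943, -0.0], [0.001, -0.001, -1.0]]
force: [-1.6, -0.2, 0.2]
opening: 1.001
```

```bash
python3 look.py w5 | head -5
```

```text
23.65 [0.6159 0.0772 0.2199] [[-0.943, 0.334, -0.002], [0.334, 0.943, -0.0], [0.001, -0.001, -1.0]] 1.0008766985856854 [-1.6 -0.2  0.2]
red [318. 231.] 3204 (287, 198, 63, 67) cap [0.6155 0.0769] crd [0.6377 0.0685] [0.6344 0.0697]
red [622.  42.] 1722 (596, 15, 44, 65) cap [0.5656 0.2884] crd [0.5719 0.3474] [0.571  0.3388]
yellow [114. 114.] 14000 (28, 56, 163, 118) cap [ 0.5005 -0.0188] crd [ 0.486  -0.0577] [ 0.4881 -0.052 ]
white [504. 254.] 2506 (462, 222, 88, 71) cap [0.6733 0.1916] crd [0.7139 0.2198] [0.708  0.2157]
```

Aligned with the red cap, as measured numerically. Gripping it and lifting.

>>> play_rows --plan '[[[0,0,-0.4,0,0,0,1],[0,0,-0.5,0,0,0,1],[0,0,-0.5,0,0,0,1],[0,0,-0.5,0,0,0,1],[0,0,-0.5,0,0,0,1],[0,0,-0.3,0,0,0,1],[0,0,0,0,0,0,0],[0,0,0,0,0,0,-1],[0,0,0,0,0,0,-1],[0,0,0,0,0,0,-1],[0,0,0,0,0,0,-1],[0,0,0,0,0,0,-1]]]'

```text
time_s: 24.9
position: [0.6168, 0.0769, 0.0862]
tcp_rot: [[-0.942, 0.335, 0.001], [0.335, 0.942, -0.0], [-0.001, 0.0, -1.0]]
force: [-1.1, -0.1, -1.1]
opening: 0.537
```

>>> play_rows --plan '[[[0,0,0,0,0,0,-1],[0,0,0,0,0,0,-1],[0,0,0,0,0,0,-1],[0,0,0,0,0,0,-1],[0,0,0.2,0,0,0,-1],[0,0,0.4,0,0,0,-1],[0,0,0.5,0,0,0,-1],[0,0,0.5,0,0,0,-1],[0,0,0.5,0,0,0,-1],[0,0,0.4,0,0,0,-1],[0,0,0.2,0,0,0,-1],[0,0,0,0,0,0,-1]]]'

```text
time_s: 26.1
position: [0.6172, 0.0769, 0.2221]
tcp_rot: [[-0.942, 0.335, 0.003], [0.335, 0.942, -0.0], [-0.003, 0.001, -1.0]]
force: [-0.3, -0.1, -1.4]
opening: 0.451
```

>>> play_rows --plan '[[[-0.02,-0.29,0,0,0,0,-1],[-0.05,-0.5,0,0,0,0,-1],[-0.06,-0.7,0,0,0,0,-1],[-0.06,-0.7,0,0,0,0,-1],[-0.06,-0.7,0,0,0,0,-1],[-0.06,-0.7,0,0,0,0,-1],[-0.06,-0.7,0,0,0,0,-1],[-0.06,-0.7,0,0,0,0,-1],[-0.06,-0.7,0,0,0,0,-1],[-0.04,-0.4,0,0,0,0,-1],[-0.02,-0.3,0,0,0,0,-1],[0,0,0,0,0,0,-1]]]'

```text
time_s: 27.3
position: [0.5884, -0.2443, 0.2197]
tcp_rot: [[-0.941, 0.337, -0.001], [0.337, 0.941, 0.0], [0.001, 0.0, -1.0]]
force: [0.4, -0.0, -0.5]
opening: 0.452
```

>>> play_rows --plan '[[[0,0,-0.3,0,0,0,-1],[0,0,-0.4,0,0,0,-1],[0,0,-0.4,0,0,0,-1],[0,0,-0.4,0,0,0,-1],[0,0,-0.4,0,0,0,-1],[0,0,0,0,0,0,-1],[0,0,0,0,0,0,-1]]]'

```text
time_s: 28.0
position: [0.5891, -0.2412, 0.1255]
tcp_rot: [[-0.943, 0.334, -0.001], [0.334, 0.943, 0.001], [0.001, 0.001, -1.0]]
force: [0.2, 0.2, -1.0]
opening: 0.455
```

```bash
python3 - <<'E'
from m import *
a=capture('scene');b=capture('side')
save('pair4',np.hstack([a[190:480,50:450],b[20:310,180:580]]));s=read_state();print(s['position'],s['force'])
E
```

```text
[ 0.58990835 -0.24236485  0.12681355] [ 0.53108743 -0.31512755 -2.71355704]
```

View pics/pair4.png

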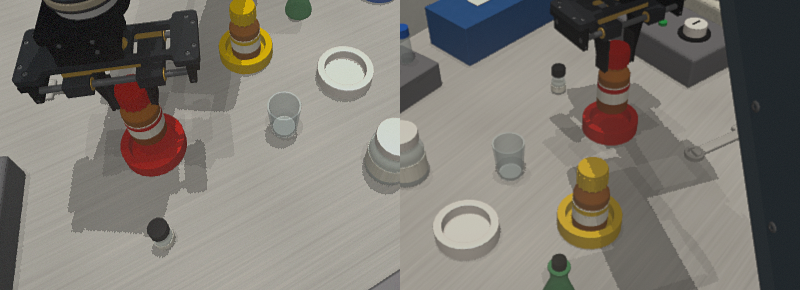

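The red bottle is centred over the red cradle ((153,145) left, (610,122) right). Yellow sits in yellow.

>>> play_rows --plan '[[[0,0,-0.2,0,0,0,-1],[0,0,-0.2,0,0,0,-1],[0,0,-0.15,0,0,0,-1],[0,0,-0.1,0,0,0,-1],[0,0,-0.1,0,0,0,-1],[0,0,-0.04,0,0,0,-1],[0,0,0,0,0,0,-1],[0,0,0,0,0,0,-1]]]'

```text
time_s: 28.9
position: [0.5891, -0.2428, 0.0861]
tcp_rot: [[-0.942, 0.335, 0.0], [0.335, 0.942, -0.0], [-0.0, -0.0, -1.0]]
force: [1.5, -0.3, -2.1]
opening: 0.453
```

>>> play_rows --plan '[[[0,0,-0.02,0,0,0,-1],[0,0,0,0,0,0,-1],[0,0,0,0,0,0,0.2],[0,0,0,0,0,0,1],[0,0,0,0,0,0,1],[0,0,0,0,0,0,1],[0,0,0,0,0,0,1],[0,0,0,0,0,0,1],[0,0,0,0,0,0,1],[0,0,0.7,0,0,0,1],[0,0,1,0,0,0,1],[0,0,1,0,0,0,1]]]'

```text
time_s: 30.1
position: [0.5883, -0.2423, 0.2206]
tcp_rot: [[-0.942, 0.335, -0.002], [0.335, 0.942, 0.001], [0.002, 0.001, -1.0]]
force: [1.6, -0.0, 0.7]
opening: 0.999
```

>>> play_rows --plan '[[[-0.3,0,0.5,0,0,0,1],[-0.5,0,0.5,0,0,0,1],[-0.5,0,0.5,0,0,0,1],[-0.5,0,0,0,0,0,1],[0,0,0,0,0,0,1],[0,0,0,0,0,0,1]]]'

```text
time_s: 30.7
position: [0.499, -0.2427, 0.2953]
tcp_rot: [[-0.942, 0.336, 0.001], [0.336, 0.942, -0.0], [-0.001, 0.0, -1.0]]
force: [1.7, -1.0, -0.1]
opening: 0.999
```

```bash
python3 - <<'E'
from m import *
for n,y in(('scene',80),('side',70)):
    im=capture(n);save(n+'9',im);c=cam(n)
    for col in('red','blue','yellow'):
        for b in blobs(im,col): print(n,col,np.round(b[0]),int(b[1]),'cap',np.round(ray(c,b[0],.102)[:2],3),'crd',np.round(ray(c,b[0],.013)[:2],3))
    old=cv2.imread(f'pics/{n}0.png')[:,:,::-1]
    for nm,X in(('beaker',(.652,-.059,.03)),('flask',(.446,.088,.04))):
        u,v=proj(c,X).astype(int);g=lambda a:cv2.cvtColor(np.ascontiguousarray(a),cv2.COLOR_RGB2GRAY)
        t=g(old)[v-22:v+22,u-18:u+18];r=cv2.matchTemplate(g(im)[v-40:v+40,u-36:u+36],t,cv2.TM_CCOEFF_NORMED);_,q,_,l=cv2.minMaxLoc(r);print(nm,'shift px',l[0]-18,l[1]-18,round(q,2))
a=cv2.imread('pics/scene9.png')[80:380,130:530,::-1];b=cv2.imread('pics/side9.png')[70:470,100:500,::-1]
save('final',np.hstack([cv2.copyMakeBorder(a,0,100,0,0,0),b]))
E
```

```text
scene red [204. 335.] 3015 cap [ 0.645 -0.243] crd [ 0.591 -0.245]
scene red [188. 300.] 953 cap [ 0.587 -0.244] crd [ 0.523 -0.247]
scene red [515. 191.] 570 cap [0.644 0.276] crd [0.59  0.366]
scene blue [523. 469.] 584 cap [ 0.948 -0.005] crd [0.948 0.035]
scene blue [428. 169.] 1037 cap [0.532 0.188] crd [0.458 0.262]
scene yellow [295. 240.] 2000 cap [ 0.563 -0.075] crd [ 0.494 -0.047]
scene yellow [292. 202.] 639 cap [ 0.49  -0.045] crd [ 0.408 -0.012]
scene yellow [40. 75.] 643 cap [-0.114 -0.352] crd [-0.304 -0.374]
beaker shift px 0 0 0.99
flask shift px 0 0 0.99
side red [ 84. 415.] 1568 cap [0.536 0.373] crd [0.593 0.365]
side red [390. 143.] 1884 cap [ 0.533 -0.145] crd [ 0.589 -0.24 ]
side red [395.  97.] 609 cap [ 0.589 -0.242] crd [ 0.655 -0.354]
side blue [233. 406.] 4583 cap [0.43  0.279] crd [0.469 0.255]
side blue [221. 362.] 971 cap [0.473 0.253] crd [0.519 0.225]
side blue [ 43. 152.] 1042 cap [0.912 0.17 ] crd [1.032 0.128]
side blue [266.  20.] 3184 cap [ 0.914 -0.303] crd [ 1.034 -0.426]
side yellow [369. 239.] 2855 cap [0.45  0.024] crd [ 0.492 -0.043]
side yellow [373. 194.] 903 cap [ 0.491 -0.043] crd [ 0.541 -0.121]
beaker shift px 0 0 1.0
flask shift px 0 0 1.0
```

View pics/final.png

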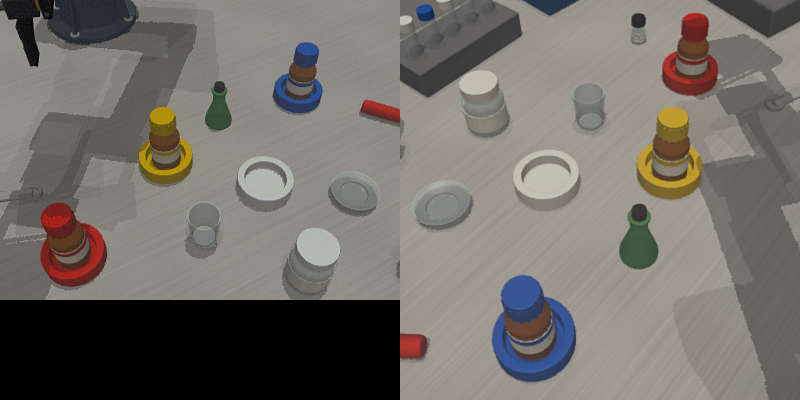

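All three bottles stand upright in their matching cradles, the white cradle is empty, and the beaker and flask have shifted 0 px.

```bash
python3 -c "from rig import *;print(hand_in())"
```

```text
the job is handed in; nothing more can be done
None
```

All three bottles now stand upright in the cradles that match their caps, and the job is handed in. I parked red in the white cradle, then moved blue to blue, yellow to yellow and red to red, taking about 31 s of robot time.

- **Placement:** In the last scene and side pictures the red and yellow caps lie within about 3 mm of their cradle centres. For blue, the colour mask gave a cap position in the side view only. It came out about 7 mm off in x, probably from partial masking, since the arm released it at the cradle centre.
- **On the floor:** Each bottle was released at the TCP height at which bottles had been gripped in their cradles, to about 1 mm, so all should be down on the floor.
- **Surroundings:** The beaker and flask show 0 px of shift in both views, the white cradle is empty, and the gripper is open and clear.
- **Failures:** One move call was refused because a value was out of range. Nothing moved, and I sent it again corrected. The wrist forces I read stayed below 3 N.

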